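# Press the green toy wrench home on its pegs

### The arm

A 6-joint arm with a two-finger parallel gripper is mounted at the origin on the work surface. World frame = base frame: x ahead of the robot, y to its left, z up, the work surface at z = 0. Lengths are in m, angles in rad, forces in N, time in s.
With the tool pointing down it reaches from about 0.325 to 0.9 m from the base axis. Payload 3.5 kg.
Tool frame: the origin (TCP) lies midway between the tips of the shut fingers; the grasp point (between the pads) lies 19 mm behind it; z points along the fingers, y is the line along which they close (so a half turn about z gives the same grasp; the last joint's range is limited). The gripper opens to 85 mm and grips with 20 to 120 N. Pads are 22 mm wide; open, the fingers measure 114 mm over their backs; the gripper's body (76 mm by 85 mm) begins 54 mm behind the grasp point. The pads swing forward as they close: fully open they stand 13 mm farther back than shut.
Start: joints at [-0.103, 0.276, -0.026, 1.268, 0, 1.467], TCP at [0.625, -0, 0.231] pointing down, gripper open.
Joint ranges: [-3.12, 3.12], [-0.85, 1.88], [-1.08, 1.24], [-1.95, 2.15], [-1.57, 1.53], [-3.14, 3.14]. Speed limits (rad/s): [2.57, 2.57, 3.14, 3.14, 3.14, 3.14].

### API

Orientations are given as a rotation vector (axis times angle).
In Python, from station import robot, kinematics, imaging gives the robot as it stands. Calls block until the motion is done:
- robot.reach(position, orientation): joint-space move of the TCP to a pose.
- robot.move_l(position, vel=0.15, ori=None, max_force=None): straight line of the TCP; ori=None keeps the orientation; vel is the mean speed in m/s. With max_force (N) it stops when the force on the tool has changed by that much, and returns True; else False.
- robot.movej(angles): joint-space move.
- robot.gripper_to(opening, f_grip=None): opening from 0.0 (shut) to 1.0 (fully open); f_grip is the grip in N (None keeps the last); returns when the fingers have stopped.
- robot.sleep(seconds).
- kinematics.ik(position, orientation): joint angles nearest the present ones, or None.
- imaging.capture(name): name is "scene" or "side" or "wrist"; returns the picture (384x512x3 uint8, red, green, blue); there is no depth.
- imaging.camera_params(name): a dict with "camera_matrix" (3x3 intrinsics, pixels), "rvec" (rotation vector, rad) and "tvec" (3), from world to camera coordinates, as OpenCV has them. Camera axes: x right, y down, z forward; pixel columns grow to the right and rows downward; lengths in m; the calibration is good to about 2 mm. A picture is of the moment at which its call begins: read the wrist's pose just before it. camera_params takes no time and is no camera call; for the wrist camera it gives the pose at the moment of the call.
A pose or a line that the arm cannot do raises robot.MotionError and nothing moves.
- robot.hand_in(): hands the job in; it is judged then, once.
Readings, each from a call of its own:
- robot.get_t(): time.
- robot.get_qpos(): joint angles.
- robot.get_dq(): joint speeds.
- robot.get_effort(): joint torques, N m.
- robot.get_tool_pos(): TCP position.
- robot.get_eef_rot(): TCP orientation.
- robot.get_wrist_force(): force on the tool from outside, world axes, zero at the start.
- robot.get_torque(): the same for the moment, N m.
- robot.get_gripper_width(): opening from 0.0 (shut) to 1.0 (fully open).
- robot.get_grasp_force(): force on a finger pad.
Only numpy, scipy, OpenCV 4.12 (cv2) and the standard library are available. Lean on these libraries where they do the work, as an engineer would, in place of code of your own. Each camera call takes 0.05 s, during which the arm holds its last target. There are 200 camera calls.

### The job

The green toy wrench is standing off the peg board on its dowels. Press it gently home with the fingertips, without drawing it any further out, until it lies flat against the board, then withdraw. Leave the other three tools just as they hang, untouched, and do not disturb the lever, the bin or the toys around.

Things in the scene. Friction and masses are not known exactly. Their poses are not given: they have to be found in the camera images.
- board: birch peg board in mm: 410 wide (its y), 270 up the slope, 15 thick, fixed on a stand, leaning back 20 degrees from horizontal and rising away from the robot, towards its +x. Origin: on the table under the board's middle; x, y level, z up. The face's outward normal in these axes is (-0.342, 0, 0.940).
- board_face (a point): middle of the board's face, 100 above the table. Four places at board y = -141, -47, 47, 141 from here, each with two dowel pegs (8 diameter, standing 40 out of the face along its normal, one 45 up and one 45 down the slope from the middle line). One tool hangs on each pair, any tool at any place, the pegs passing through it.
- wrench (a joint): how far the wrench stands off the board along its pegs, in m: 0 = home, lying flat against the board; up to 0.028 at most. It slides on the pegs along the board's normal with a steady friction of about 2.5 N, stays where it is left, and stops solidly when home (press it with well under 35 N).
- wrench_mid (a point): the green plastic toy wrench, 160 long up the slope, handle 26 wide and 14 thick, open jaw at the upper end. This point: middle of the handle's outer (upper) face, halfway between its two pegs; it moves with the wrench and lies 14 off the board's face when home.
- lever (a joint): short red lever on the board's right side (board y = -236), lever 60 long on a block, tip about 140 above the table; 0 = as it stands at the start, grows when swung away from the robot (rad); it tips the bin.
- bin (a joint): birch bin 90 x 340 x 45 high, rim 70 above the table, pivoted at mid-length of its ends, at the foot of the board, on the robot's side, with two toy nuts in it; 0 = level, grows as it tips towards the robot (rad).
- truck: wooden toy truck 110 x 66 x 63 high on the left of the board; origin under its centre.
- mug: blue mug, 74 diameter, 85 high, on the right of the board; origin under its centre.
- hammer_mid (a point): wooden toy hammer: pale handle 22 wide and 16 thick, 150 long; brown round head 72 long across the upper end, 32 thick. This point: middle of its outer face halfway between its pegs, 16 off the board's face when home; the tool may stand up to 20 further out.
- screwdriver_mid (a point): yellow plastic toy screwdriver, 140 long: handle 30 wide and 18 thick at the upper end, thinner shaft below. This point: middle of its outer face halfway between its pegs, 18 off the board's face when home; the tool may stand up to 20 further out.
- spatula_mid (a point): aluminium mini spatula, 165 long: handle 18 wide and 8 thick, blade 55 wide and 4 thick at the lower end. This point: middle of its outer face halfway between its pegs, 8 off the board's face when home; the tool may stand up to 20 further out.

How it is judged:
On the way, in this order (a step that is already met when the one before it is completed fails the run):
1. the fingertips rest on the green wrench while it still stands off the board (contact force between the fingers and wrench above 0.3 N and value of joint wrench above 0.004 m), for 0.02 s.
2. the wrench has been pressed home (value of joint wrench below 0.003 m), for 0.05 s.
At the end, for the whole second after the job is handed in: the green wrench lies within 3 mm of home on its pegs; each other tool is within 3 mm of where it hung; lever (0.06 rad) and bin (0.04 rad) not worked; truck and mug within 15 mm of their starts (value of joint wrench below 0.003 m and distance of each of hammer_mid, screwdriver_mid, spatula_mid from where it was at the start of the episode below 0.003 m and value of joint lever below 0.06 rad and value of joint bin below 0.04 rad and distance of each of truck, mug from where it was at the start of the episode below 0.015 m); the robot touches nothing.
It fails at once if the wrench is pressed with more than 35 N (contact force between any of the fingers, the arm and wrench above 35 N).
It fails at once if the wrench is drawn outwards, to more than 22 mm off the board (value of joint wrench above 0.022 m).
It fails at once if another tool is touched (contact force between any of the fingers, the arm and hammer above 0.5 N or contact force between any of the fingers, the arm and screwdriver above 0.5 N or contact force between any of the fingers, the arm and spatula above 0.5 N).
It fails at once if another tool is shifted by more than 3 mm (not (distance of each of hammer_mid, screwdriver_mid, spatula_mid from where it was at the start of the episode below 0.003 m)).
It fails at once if the lever or bin is worked, or a toy shifted by more than 15 mm (not (value of joint lever below 0.06 rad and value of joint bin below 0.04 rad and distance of each of truck, mug from where it was at the start of the episode below 0.015 m)).
It also fails if it takes over 29 s, if anything falls off the work surface, if the arm or the gripper's body presses on something with over 40 N, if the wrist force passes 120 N, or if a joint passes its speed limit or range.

## Working session

There is one attempt and no reset: what is moved stays moved. The work goes in short steps, each a Python script; the robot and the scene stay as the last script left them, time stands still between calls to the robot, and variables do not carry over. Pictures are saved under pics/ and viewed, at most 10 in all, crops included, and the job is handed in when it is done.

```bash
mkdir -p pics; ls; python3 - <<'E'
from station import robot, kinematics, imaging
import cv2, numpy as np
ims=[]
for n in ["scene","side","wrist"]:
    im=imaging.capture(n); cv2.imwrite(f"pics/{n}0.png",im[:,:,::-1])
    p=imaging.camera_params(n); R=cv2.Rodrigues(np.array(p["rvec"]))[0]
    print(n,np.round(p["camera_matrix"],1).tolist(),"C",np.round(-R.T@np.array(p["tvec"]).ravel(),3),"fwd",np.round(R[2],2))
print(robot.get_t(),robot.get_eef_rot(),robot.get_tool_pos())
E
```

```text
pics
scene [[348.6, 0.0, 252.2], [0.0, 348.6, 189.5], [0.0, 0.0, 1.0]] C [0.957 0.309 0.776] fwd [-0.5  -0.39 -0.77]
side [[487.8, 0.0, 240.1], [0.0, 487.8, 196.6], [0.0, 0.0, 1.0]] C [-0.087 -0.994  0.77 ] fwd [ 0.48  0.73 -0.49]
wrist [[290.1, 0.0, 258.7], [0.0, 290.1, 194.0], [0.0, 0.0, 1.0]] C [0.625 0.081 0.373] fwd [-0.   -0.31 -0.95]
0.15 [-2.22044621e+00 -2.22049762e+00  1.76401155e-03] [6.24385215e-01 7.17901871e-05 2.30395606e-01]
```

View pics/scene0.png

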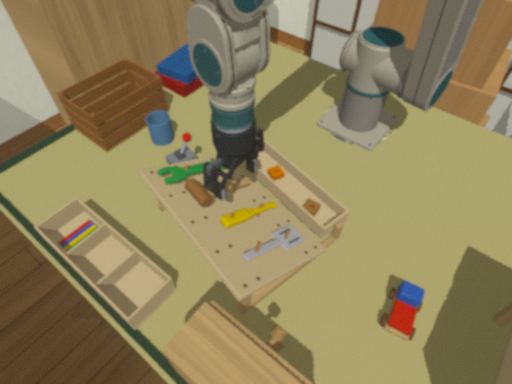

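View pics/side0.png

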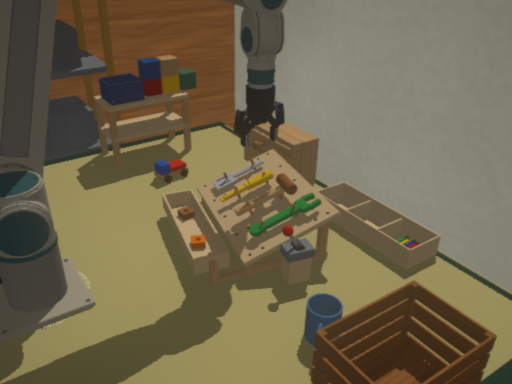

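The wrench is at the right-hand place (side ≈ (285,215), scene ≈ (190,173)), with the hammer next to it and the lever to its right. I'll enlarge both crops and pick out the board's corners and the wrench's features.

```bash
python3 - <<'E'
import cv2, numpy as np
a=cv2.imread("pics/scene0.png")[130:310,130:355]; b=cv2.imread("pics/side0.png")[140:285,190:350]
cv2.imwrite("pics/sceneC.png",cv2.resize(a,None,fx=3.3,fy=3.3,interpolation=cv2.INTER_CUBIC))
cv2.imwrite("pics/sideC.png",cv2.resize(b,None,fx=4,fy=4,interpolation=cv2.INTER_CUBIC))
E
```

```text
(no output)
```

View pics/sceneC.png

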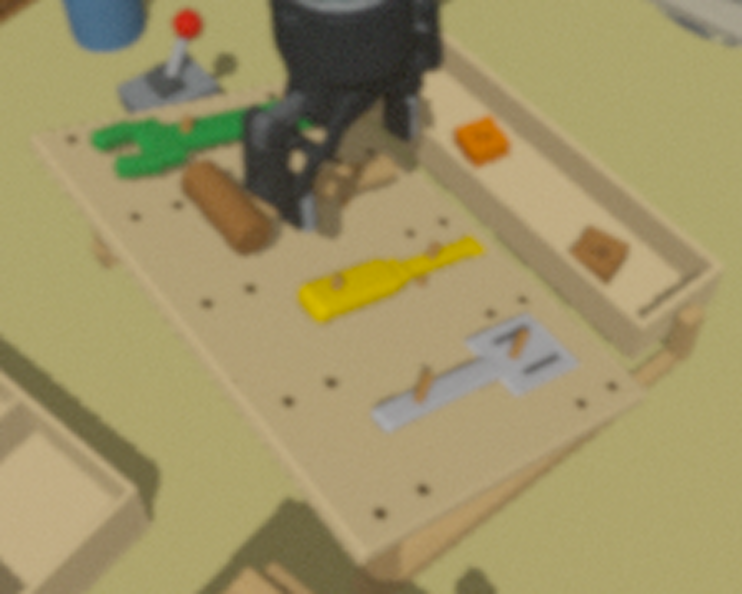

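View pics/sideC.png

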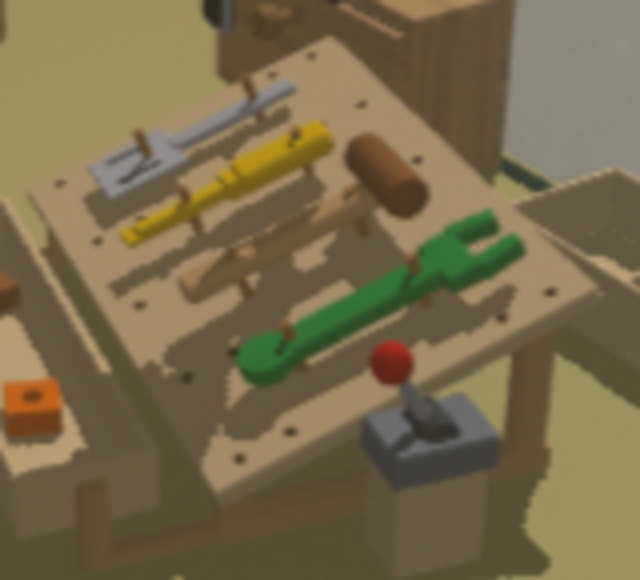

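```bash
cat > h.py <<'E'
import cv2, numpy as np
from scipy.optimize import least_squares
from station import robot, kinematics, imaging
s,c=np.sin(np.radians(20)),np.cos(np.radians(20))
def b2w(p,y,u,n):  # p = x,y,yaw of board; u up the slope, n off the face
    v=np.array([u*c-n*s, y, 0.1+u*s+n*c]); a=p[2]
    R=np.array([[np.cos(a),-np.sin(a),0],[np.sin(a),np.cos(a),0],[0,0,1]])
    return R@v+[p[0],p[1],0]
P={n:imaging.camera_params(n) for n in("scene","side")}
def proj(n,X):
    q=P[n]; return cv2.projectPoints(np.float64(X).reshape(1,1,3),np.float64(q["rvec"]),np.float64(q["tvec"]),np.float64(q["camera_matrix"]),None)[0].ravel()
E
cat > fit.py <<'E'
from h import *
S=lambda x,y:(x/4+190,y/4+140); C=lambda x,y:(x/3.3+130,y/3.3+130)
obs=[("side",.205,.135,0,S(332,38)),("side",.205,-.135,0,S(30,192)),("side",-.205,.135,0,S(600,290)),("side",-.205,-.135,0,S(216,490)),
("scene",-.205,.135,0,C(35,138)),("scene",.205,.135,0,C(362,555)),("scene",.205,-.135,0,C(640,392)),
("side",-.141,.045,.04,S(412,254)),("side",-.141,-.045,.04,S(288,322)),("scene",-.141,.045,.04,C(188,122)),("scene",.141,.045,.04,C(427,371)),("scene",.141,-.045,.04,C(522,332)),("side",.141,.045,.04,S(246,78)),("side",.141,-.045,.04,S(141,133))]
f=lambda p:np.concatenate([proj(n,b2w(p,y,u,k))-o for n,y,u,k,o in obs])
r=least_squares(f,[.62,0,0],loss="soft_l1"); p=r.x
print("board",p); print(np.round(f(p).reshape(-1,2),1).tolist())
np.save("board.npy",p)
# standoff: jaw tips/handle seen against predictions (in crop pixels) for outer-face middle edges
for d in(0,.01,.015,.02):
    print(d,[ (np.round((proj("side",b2w(p,-.141+w,u,.014+d))-[190,140])*4).tolist(), np.round((proj("scene",b2w(p,-.141+w,u,.014+d))-[130,130])*3.3).tolist()) for u,w in((.045,0),(-.045,0),(0,.013),(0,-.013))])
for g in("side","scene"):
    im=cv2.imread(f"pics/{g}0.png"); h=cv2.cvtColor(im,cv2.COLOR_BGR2HSV); m=cv2.inRange(h,(55,120,50),(75,255,255))
    n,l,st,_=cv2.connectedComponentsWithStats(m); i=1+np.argmax(st[1:,4]); print(g,st[i])
q=kinematics.ik(b2w(p,-.141,0,.06),cv2.Rodrigues(np.eye(3))[0].ravel()*0+robot.get_eef_rot()); print(q is not None)
E
python3 fit.py
```

```text
board [ 0.6037685  -0.03946651 -0.21954336]
[[-0.3, -1.5], [-1.1, -0.9], [0.1, -1.2], [-0.1, 0.7], [-3.0, -1.4], [-0.4, 0.0], [2.2, -0.4], [-0.1, 0.1], [-0.5, -0.2], [-1.4, -1.7], [-0.8, 1.7], [-0.3, -0.1], [-0.2, -0.8], [-0.7, -0.8]]
0 [([422.0, 285.0], [178.0, 144.0]), ([298.0, 351.0], [274.0, 121.0]), ([352.0, 308.0], [237.0, 142.0]), ([369.0, 329.0], [219.0, 122.0])]
0.01 [([418.0, 273.0], [180.0, 133.0]), ([293.0, 340.0], [277.0, 111.0]), ([347.0, 296.0], [239.0, 132.0]), ([365.0, 317.0], [221.0, 112.0])]
0.015 [([416.0, 268.0], [181.0, 128.0]), ([291.0, 334.0], [278.0, 106.0]), ([345.0, 291.0], [240.0, 126.0]), ([362.0, 311.0], [222.0, 107.0])]
0.02 [([414.0, 262.0], [182.0, 123.0]), ([289.0, 328.0], [279.0, 101.0]), ([343.0, 285.0], [242.0, 121.0]), ([360.0, 305.0], [223.0, 102.0])]
side [250 193  69  42 601]
scene [158 164  46  19 407]
True
```

The board pose fits within about 1 px, at a yaw of -0.22. The peg emergence points put the wrench roughly 12 mm off the board. Next I'll shut the gripper, go above it square to the face, and check with the wrist camera.

```bash
cat > go.py <<'E'
from h import *
p=np.load("board.npy"); o=b2w(p,0,0,0)
up=b2w(p,0,1,0)-o; nrm=b2w(p,0,0,1)-o
R=np.column_stack([np.cross(up,-nrm),up,-nrm]); ori=cv2.Rodrigues(R)[0].ravel()
E
python3 - <<'E'
from go import *
print("now",np.round(cv2.Rodrigues(np.float64(robot.get_eef_rot()))[0],2).tolist(),"want",np.round(R,2).tolist())
robot.gripper_to(0.0)
t=b2w(p,-.141,0,.13); print("target",t, kinematics.ik(t,ori))
robot.reach(t,ori)
print(robot.get_t(),robot.get_tool_pos())
q=imaging.camera_params("wrist"); im=imaging.capture("wrist")[:,:,::-1].copy()
m=cv2.inRange(cv2.cvtColor(im,cv2.COLOR_BGR2HSV),(55,120,40),(80,255,255))
pr=lambda X:cv2.projectPoints(np.float64(X).reshape(1,1,3),np.float64(q["rvec"]),np.float64(q["tvec"]),np.float64(q["camera_matrix"]),None)[0].ravel()
for y,u,n in((-.141,.045,.04),(-.141,-.045,.04),(-.128,0,.026),(-.154,0,.026),(-.205,.135,0),(-.205,-.135,0)):
    x=pr(b2w(p,y,u,n)); print(y,u,n,x.round()); cv2.circle(im,tuple(int(v) for v in x.round()),3,(255,0,255),1)
cv2.imwrite("pics/w1.png",im); print(cv2.boundingRect(m))
E
```

```text
now [[-0.0, 1.0, -0.0], [1.0, 0.0, 0.0], [0.0, -0.0, -1.0]] want [[0.22, 0.92, 0.33], [0.98, -0.2, -0.07], [0.0, 0.34, -0.94]]
target [ 0.52966558 -0.16739884  0.22216004] [-0.46679804 -0.06662126 -0.48185936  0.81630119  0.08380512  1.33790347]
1.7167 [ 0.53055785 -0.16747338  0.22302046]
-0.141 0.045 0.04 [310. 199.]
-0.141 -0.045 0.04 [204. 199.]
-0.128 0 0.026 [257. 179.]
-0.154 0 0.026 [257. 207.]
-0.205 0.135 0 [386. 244.]
-0.205 -0.135 0 [129. 244.]
(164, 165, 275, 178)
```

View pics/w1.png

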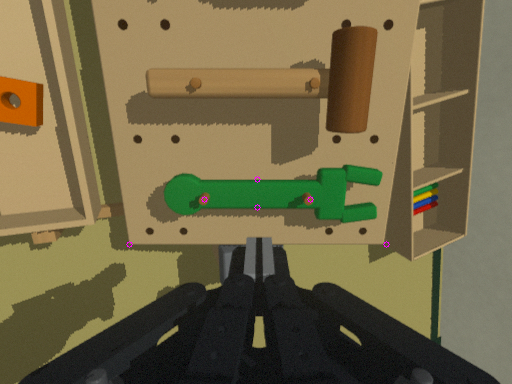

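The wrist view agrees: predicted pegs at (310,199) and (204,199) fall on the real pegs, and the handle's edges are at rows 179 to 207. The hammer and lever are clear. I'll press now.

```bash
python3 - <<'E'
from go import *
face=lambda:float((np.array(robot.get_tool_pos())-o)@nrm)
robot.move_l(b2w(p,-.141,0,.05),vel=.06,ori=ori); print("n",face(),robot.get_wrist_force())
hit=robot.move_l(b2w(p,-.141,0,.004),vel=.015,max_force=9)
print(hit,"n",face(),robot.get_wrist_force(),robot.get_t())
E
```

```text
n 0.050385786546184044 [ 0.25345138 -0.23115649 -0.07546659]
True n 0.014573892215027261 [-2.58678024 -0.32505321  4.11416397] 5.3583
```

It stopped against something solid at 14.6 mm off the face, and home is 14. I'll withdraw and check by picture.

```bash
python3 - <<'E'
from go import *
robot.sleep(.15)
robot.move_l(b2w(p,-.141,0,.13),vel=.08); robot.sleep(.3)
im=imaging.capture("wrist")[:,:,::-1]; a=cv2.imread("pics/w1.png")
def ext(i,lo,hi):
    m=cv2.inRange(cv2.cvtColor(np.ascontiguousarray(i),cv2.COLOR_BGR2HSV),(55,120,40),(80,255,255))[150:235,150:400]
    return cv2.boundingRect(m)
print(ext(a,0,0),ext(im,0,0),robot.get_t(),robot.get_wrist_force())
s0=imaging.capture("side")[140:285,190:350,::-1]
cv2.imwrite("pics/end.png",np.hstack([cv2.resize(im[100:260,100:400],(450,240)),cv2.resize(s0,(265,240))]))
E
```

```text
(14, 15, 218, 58) (20, 12, 208, 55) 7.4583 [ 0.15090641 -0.31604823 -0.86054269]
```

View pics/end.png

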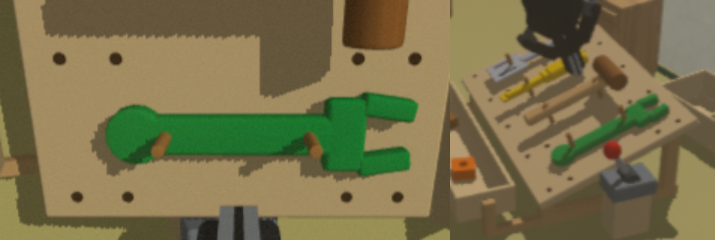

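The wrench now lies flat. Its image shrank from 218 to 208 px, which is about 12–13 mm of travel, its shadow hugs its edge, and the pegs stand clear of it. The other tools and the lever look unchanged.

```bash
python3 -c "
from station import robot
print(robot.hand_in())"
```

```text
the job is handed in; nothing more can be done
None
```

I pressed the green wrench home until it stopped solidly 14.6 mm off the face (14 is flat home), withdrew without seeing anything else disturbed, and handed the job in; the hand-in call returned no verdict.

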